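Close the controller-board test jig and hold it down

TASK

Pick up the black pressure cover by its bar handle and lay it over the circuit board in the test jig, sliding it about until it drops over the jig's two locating pins, round hole on the thick pin and slot on the thin one. Then press it straight down against the springs as far as it goes, firmly but without ramming it, and finish still holding it fully down; leave the keypad, the bin of key caps and the screwdriver where they lie.

Things in the scene. Friction and masses are not known exactly. Their poses are not given: they have to be found in the camera images.
- jig: Board test jig, fixed to the bench: aluminium base 130 (x) x 200 (y) x 46 mm; above it a white sprung nest plate 90 x 150 mm with a green circuit board 62 x 88 mm. Origin: centre of its underside, at bench level; y points from the thick pin to the thin pin. Nest up, the board's top is 67.5 mm over the bench; two upright steel pins at y = -55 and +55 mm reach 83.5 mm over the bench.
- jig_pin (a point): Centre of the flat top of the jig's thick locating pin (83.5 mm over the bench, 16 mm above the board): 12 mm diameter, top edge bevelled by 1.5 mm over the last 2 mm, fixed to the base. Axes as the jig.
- jig_pin2 (a point): Centre of the flat top of the jig's thin locating pin: 8 mm diameter, same bevel, same height, 110 mm from the thick pin. Axes as the jig.
- nest (a joint): How far the sprung nest is pressed down: 0 = up, 0.005 m = on its hard stop. Springs are preloaded: it starts to sink at about 9 N and takes about 15 N at the stop, the cover's weight (3 to 5 N) included, so the lying cover alone does not sink it. The pins stay still.
- cover: Loose cover, about 0.4 kg: black plate 80 (x) x 150 (y) x 22 mm on four rubber feet 6 mm high, bar handle on top. Origin: centre, at the feet's undersides; plate from 6 to 28 mm above. Blind round hole (for the thick pin) and slot in its underside, 18 mm deep. Starts with its y within 0.8 rad of the jig's y. Origin is 67.5 mm over the bench when dropped on, 62.5 when fully pressed.
- cover_hole (a point): Centre of the mouth of the round hole (14 mm diameter, 1 mm bevel, for the thick pin) in the plate's underside, 6 mm above the cover's origin and 55 mm to -y of its centre. Axes as the cover.
- cover_slot (a point): Centre of the mouth of the slot (12 mm across x, 16 mm along y, 1 mm bevel, for the thin pin) in the plate's underside, 6 mm above the cover's origin and 55 mm to +y of its centre. Axes as the cover.
- cover_grip (a point): Middle of the bar handle, 65 mm above the cover's origin, on its centre line: bar 14 mm wide (x) and 14 mm high, 100 mm long (along y), 30 mm of free height between it and the plate, posts at y = +-44 mm. Axes as the cover.
- keypad: Bystander: loose bare numeric keypad with pale and grey key caps, 104 x 86 x 25 mm, lying beyond the jig; origin: centre of its underside.
- bin: Bystander: open blue plastic bin 150 x 110 x 60 mm with loose key caps in it, on the other side of the jig from the cover; origin: centre of its underside.
- driver: Bystander: screwdriver 200 mm long with black handle 26 mm thick, lying between the robot and the jig; origin: under its middle, own x along it.

How it is judged:
By the outcome, as a careful person would: the job done as asked, in the order asked, and still so for the second after the job is handed in, while the arm keeps its last pose, push and grip.
It also fails if it takes over 48 s, if anything falls off the work surface, if the arm or the gripper's body presses on something with over 40 N, if the wrist force passes 120 N, or if a joint passes its speed limit or range.

ROBOT

A 6-joint arm with a two-finger parallel gripper is mounted at the origin on the work surface. World frame = base frame: x ahead of the robot, y to its left, z up, the work surface at z = 0. Lengths are in mm, angles in rad, forces in N, time in s.
With the tool pointing down it reaches from about 350 to 975 mm from the base axis. Payload 7.1 kg.
Tool frame: the origin (TCP) lies between the finger pads; the fingertips stand 14 mm ahead of it and the grasp point (between the pads) lies 5 mm behind it; z points along the fingers, y is the line along which they close (so a half turn about z gives the same grasp; the last joint's range is limited). The gripper opens to 88 mm and grips with 3 to 60 N. Pads are 20 mm wide; open, the fingers measure 115 mm over their backs; the gripper's body (75 mm by 178 mm) begins 61 mm behind the grasp point.
Start: joints at [1.257, 0.423, 1.63, -0, 1.089, -0.019], TCP at [181.561, 598.03, 236.675] pointing down, gripper open.
Joint ranges: [-3, 3], [-0.9, 2.11], [0.09, 2.58], [-1.31, 4.45], [0.11, 2.69], [-2.54, 2.54]. Speed limits (rad/s): [2.39, 2.39, 3.01, 3.14, 3.14, 3.14].

INTERFACE

Orientations are given as a rotation vector (axis times angle).
In Python, from workcell import ctrl gives the robot as it stands. The module is installed in compiled form; this text tells all that it offers.
- The arm moves only by the tool servo_tool, never from a script. Its argument "plan" is a list of rows, each a list of 3 entries, a list of its own where there are three numbers: the closure, from 0 (fully open) to 1 (shut), then the shift along the world's x, y, z in mm, then the turn about the world's z in degrees. In form: [[hand, [x, y, z], yaw], ...]. A call has 1 to 10 rows; each row is the pose to reach, as a shift and turn from the pose commanded when the call began; what a row does not reach only later rows make up. A row lasts 1/12 s, in which the tool goes at most 41.7 mm and 7.16 degrees, less where a joint would pass 70% of its speed; a pose out of reach is approached as far as the arm can. A call with a gripper value outside its range is refused whole. The fingers move at their own pace and stop on an object; the grip force is fixed at half the most. Time passes only in rows, so rows that repeat a pose let the fingers close. It gives the time, the measured TCP pose, the force, the opening and the grip force at its end, in the units of the state.
- ctrl.get_obs(): the state, without advancing time (a new reading comes with each control period).
- ctrl.get_image(name): name is "side" or "top" or "wrist"; returns the picture (400x640x3 uint8, blue, green, red); there is no depth.
- ctrl.camera_info(name): a dict with "fovy" (degrees; the focal length in pixels is half the picture's height over the tangent of half this angle, whatever the lens; pixels are square), "cx", "cy" (the principal point, pixels), "rvec" (rotation vector, rad) and "tvec" (3), from world to camera coordinates, as OpenCV has them; the wrist camera has in their place "T_tool_cam" (4x4, takes a point from camera to tool coordinates, whose origin is the TCP and whose axes are the flange's). Camera axes: x right, y down, z forward; pixel columns grow to the right and rows downward; lengths in mm; the calibration is good to about 2 mm. The wrist camera is an equidistant fisheye: a pixel r from the principal point sees the ray r / f radians off the axis. A picture is of the moment at which its call begins: read the wrist's pose just before it. camera_info takes no time and is no camera call.
- ctrl.close_job(): hands the job in; it is judged then, once.
The state is a dict: "t": time; "qpos": joint angles; "qvel": joint speeds; "joint_torque": joint torques, N m; "ee_pos": TCP position; "orientation": TCP orientation; "ft_force": force on the tool from outside, world axes, zero at the start; "moment": the same for the moment, N m; "width": finger opening in mm; "grasp_force": force on a finger pad.
Only numpy, scipy, OpenCV 4.12 (cv2) and the standard library are available. Lean on these libraries where they do the work, as an engineer would, in place of code of your own. Each camera call takes 0.05 s, during which the arm holds its last target. There are 200 camera calls.

## Working session

There is one attempt and no reset: what is moved stays moved. The work goes in short steps, Python scripts to look and compute and a tool call to move; the robot and the scene stay as the last step left them, time stands still between calls to the robot, and variables do not carry over. Pictures are saved under pics/ and viewed, at most 10 in all, crops included, and the job is handed in when it is done.

Besides the shell and the picture viewer there is one more tool, called after "Request:" in YAML: its name, and indented under it one key for each argument. servo_tool: Moves the arm, as the interface text tells. Its arguments: {"type":"object","properties":{"plan":{"type":"array"}},"required":["plan"]}

```bash
mkdir -p pics
cat > h.py <<'E'
import numpy as np, cv2
from workcell import ctrl
from scipy.spatial.transform import Rotation as R
def cam(n):
    i=ctrl.camera_info(n); f=200/np.tan(np.radians(i["fovy"])/2); return i,f
def ray(n,uv,o=None):
    i,f=cam(n); uv=np.atleast_2d(np.array(uv,float)); d=(uv-[i["cx"],i["cy"]])/f
    if n=="wrist":
        r=np.linalg.norm(d,axis=1,keepdims=True)+1e-12
        c=np.hstack([d/r*np.sin(r),np.cos(r)])
        T=np.array(i["T_tool_cam"]); Rt=R.from_rotvec(o["orientation"]).as_matrix()
        return Rt@T[:3,3]+o["ee_pos"], c@(Rt@T[:3,:3]).T
    c=np.hstack([d,np.ones((len(d),1))]); Rm=R.from_rotvec(np.ravel(i["rvec"])).as_matrix()
    return -Rm.T@np.ravel(i["tvec"]), c@Rm
def onz(n,uv,z,o=None):
    p,d=ray(n,uv,o); return (p+d*((z-p[2])/d[:,2:]))[:,:2]
def proj(n,P,o=None):
    i,f=cam(n); P=np.atleast_2d(np.array(P,float))
    if n=="wrist":
        T=np.array(i["T_tool_cam"]); Rt=R.from_rotvec(o["orientation"]).as_matrix()
        c=((P-o["ee_pos"])@Rt-T[:3,3])@T[:3,:3]
        r=np.linalg.norm(c[:,:2],axis=1,keepdims=True); return c[:,:2]/r*np.arctan2(r,c[:,2:])*f+[i["cx"],i["cy"]]
    c=P@R.from_rotvec(np.ravel(i["rvec"])).as_matrix().T+np.ravel(i["tvec"]); return c[:,:2]/c[:,2:]*f+[i["cx"],i["cy"]]
E
python3 - <<'E'
from h import *
o=ctrl.get_obs(); print({k:np.round(v,3) for k,v in o.items()})
for n in("top","side","wrist"):
    cv2.imwrite(f"pics/{n}0.png",ctrl.get_image(n)); print(n,ctrl.camera_info(n))
E
```

```text
{'t': np.float64(0.0), 'qpos': array([ 1.257,  0.424,  1.631,  0.   ,  1.089, -0.019]), 'qvel': array([ 0.   ,  0.001, -0.   ,  0.   , -0.001, -0.   ]), 'joint_torque': array([ 0.0000e+00, -5.4463e+01, -2.7367e+01,  6.4000e-02,  2.3000e-02,
       -0.0000e+00]), 'ee_pos': array([181.385, 597.55 , 235.898]), 'orientation': array([-4.610e-01, -3.107e+00,  2.000e-03]), 'ft_force': array([ 0.574, -0.151, -0.26 ]), 'moment': array([ 0.016, -0.013,  0.016]), 'grasp_force': np.float64(0.0), 'width': np.float64(87.279)}
top {'fovy': 51.6154598374282, 'cx': 323.4349320755053, 'cy': 194.51284103172782, 'rvec': array([ 2.15026201, -2.17184358,  0.14475426]), 'tvec': array([  22.96410697,  582.0429423 , 1043.76955976])}
side {'fovy': 54.550057914448196, 'cx': 315.70382905870014, 'cy': 198.5869755511497, 'rvec': array([ 2.22438107, -0.82356533,  0.3610406 ]), 'tvec': array([-410.67876845,  315.64976469,  618.42094255])}
wrist {'fovy': 65.70646984690485, 'cx': 321.7123138102778, 'cy': 204.54490728267538, 'T_tool_cam': array([[-8.23897478e-04, -9.69006218e-01, -2.47034960e-01,
         6.80131250e+01],
       [ 9.99998864e-01, -4.86453275e-04, -1.42700569e-03,
        -1.53052802e+00],
       [ 1.26260642e-03, -2.47035855e-01,  9.69005517e-01,
        -1.48003827e+02],
       [ 0.00000000e+00,  0.00000000e+00,  0.00000000e+00,
         1.00000000e+00]])}
```

View pics/top0.png

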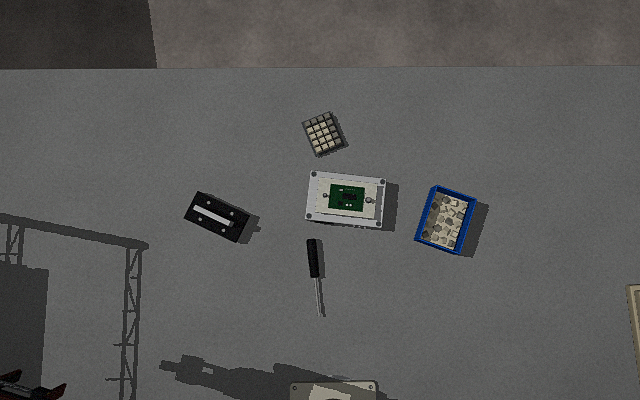

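View pics/side0.png

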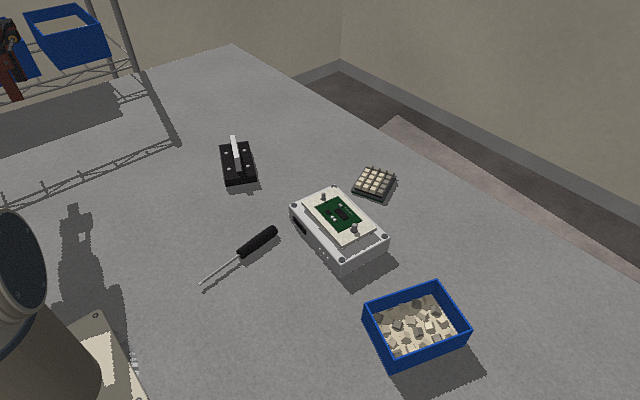

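```bash
cat > m.py <<'E'
from h import *
im=cv2.imread("pics/top0.png").astype(int); g=im.min(2)
# bar
m=np.zeros(g.shape,np.uint8); m[190:245,182:255]=(g[190:245,182:255]>140)
n,l,s,c=cv2.connectedComponentsWithStats(m); k=1+np.argmax(s[1:,4])
pts=np.argwhere(l==k)[:,::-1].astype(np.float32); r=cv2.minAreaRect(pts); print(r,s[k])
P=onz("top",cv2.boxPoints(r),72); print("bar",P,P.mean(0)); 
Q=onz("top",pts,72); ev=np.linalg.eigh(np.cov(Q.T))[1][:,1]; print("mean",Q.mean(0),"ang",np.degrees(np.arctan2(ev[1],ev[0])))
# board green
hsv=cv2.cvtColor(im.astype(np.uint8),cv2.COLOR_BGR2HSV)
mg=cv2.inRange(hsv,(45,80,30),(85,255,255)); mg=cv2.morphologyEx(mg,cv2.MORPH_CLOSE,np.ones((9,9)))
cs=max(cv2.findContours(mg,0,2)[0],key=cv2.contourArea); r=cv2.minAreaRect(cs); print(r); P=onz("top",cv2.boxPoints(r),67.5); print("board",P,P.mean(0))
e=P[0]-P[1],P[1]-P[2]; e=max(e,key=np.linalg.norm); print(np.degrees(np.arctan2(e[1],e[0])),np.linalg.norm(e))
print("pins",onz("top",[[325,196],[370,200]],83.5))
z=np.hstack([cv2.resize(im[185:250,175:260].astype(np.uint8),None,fx=4.6,fy=4.6,interpolation=2),cv2.resize(im[165:230,300:390].astype(np.uint8),None,fx=4.6,fy=4.6,interpolation=2)])
cv2.imwrite("pics/z0.png",z); print(z.shape)
E
python3 m.py
```

```text
((211.37783813476562, 214.75791931152344), (38.052120208740234, 4.756515026092529), 25.34617805480957) [194 205  36  20 183]
bar [[544.85167567 344.46599886]
 [555.6348665  339.67774153]
 [513.87499342 252.78507154]
 [503.19272039 257.66887374]] [529.388564   298.64942142]
mean [529.4501828  298.71695893] ang 64.33382696018751
((346.12811279296875, 197.34756469726562), (34.5650749206543, 24.07407569885254), 6.34019136428833)
board [[ 5.45417986e+02  7.21911985e+00]
 [ 6.06465639e+02 -2.64709542e-01]
 [ 5.95842427e+02 -8.75205234e+01]
 [ 5.34900433e+02 -7.94043949e+01]] [570.65662129 -39.992627  ]
83.05852117263503 87.9001120065097
pins [[572.5442672   13.73772967]
 [561.42637351 -98.41559333]]
(299, 805, 3)
```

View pics/z0.png

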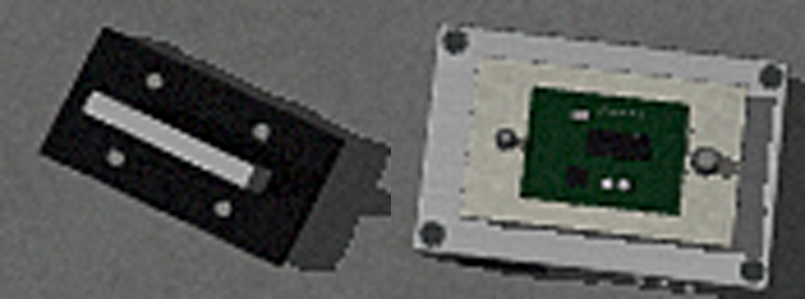

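Request:
servo_tool:
  plan:
    - [0,[20,-18,0],-5]
    - [0,[50,-43,0],-11]
    - [0,[80,-69,0],-18]
    - [0,[110,-95,0],-25]
    - [0,[140,-120,0],-32]
    - [0,[170,-146,0],-39]
    - [0,[200,-172,0],-46]
    - [0,[230,-198,0],-53]
    - [0,[260,-223,0],-60]
    - [0,[290,-249,0],-67]

```text
t: 0.98
ee_pos: [472.7, 347.5, 236.6]
orientation: [-2.107, -2.33, 0.0]
ft_force: [0.0, 0.6, 0.0]
width: 87.7
grasp_force: 0.0
```

Request:
servo_tool:
  plan:
    - [0,[25,-22,0],-7]
    - [0,[45,-38,0],-14]
    - [0,[55,-47,0],-21]
    - [0,[58,-50,0],-27]
    - [0,[58,-50,0],-32]
    - [0,[58,-50,0],-32]
    - [0,[58,-50,0],-32]
    - [0,[58,-50,0],-32]

```text
t: 1.65
ee_pos: [529.3, 299.2, 236.5]
orientation: [-2.66, -1.671, 0.001]
ft_force: [-0.1, -0.1, -0.3]
width: 87.7
grasp_force: 0.0
```

```bash
cat > w.py <<'E'
from h import *
o=ctrl.get_obs(); im=ctrl.get_image("wrist"); cv2.imwrite("pics/w1.png",im); np.save("w1.npy",o,allow_pickle=True)
Rt=R.from_rotvec(o["orientation"]).as_matrix(); print(o["t"],o["ee_pos"],"tooly",np.degrees(np.arctan2(Rt[1,1],Rt[0,1])),Rt[:,2],o["qpos"],o["qvel"])
P=proj("wrist",[[529.5,298.7,72]],o)[0]; print("pred",P)
m=(im.min(2)>140).astype(np.uint8); n,l,s,c=cv2.connectedComponentsWithStats(m)
for k in range(1,n):
    if s[k,4]>300: 
        pts=np.argwhere(l==k)[:,::-1].astype(np.float32); r=cv2.minAreaRect(pts); Q=onz("wrist",pts,72,o); ev=np.linalg.eigh(np.cov(Q.T))[1][:,1]
        print(s[k],c[k],r, "xy",Q.mean(0),onz("wrist",cv2.boxPoints(r),72,o).round(1).tolist(),np.degrees(np.arctan2(ev[1],ev[0])))
E
python3 w.py
```

```text
1.65 [529.30768067 299.1577764  236.53229576] tooly -25.72330727044987 [-3.09270006e-04 -1.15762573e-04 -9.99999945e-01] [4.94832665e-01 3.98646045e-01 1.66876501e+00 5.11633960e-05
 1.07450874e+00 9.43764674e-01] [0.00457417 0.00064886 0.00086134 0.00021107 0.00154222 0.00935804]
pred [322.70003857 191.1179854 ]
[   0    0  139  186 6406] [65.15688417 82.16625039] ((62.63731384277344, 85.83511352539062), (94.60165405273438, 188.3933868408203), 46.43928909301758) xy [283.99071323 584.85706707] [[-23.2, 743.3], [390.5, 668.6], [439.9, 513.1], [136.7, 506.1]] 170.17645490179245
[145   0  39  42 641] [163.82839314  17.43057722] ((164.82948303222656, 19.141618728637695), (43.26027297973633, 35.20124435424805), 81.25383758544922) xy [457.56285021 556.282708  ] [[443.4, 595.0], [484.0, 571.0], [471.1, 515.9], [431.4, 536.5]] 90.51675382604726
[199   0  35  30 359] [215.57103064  12.45682451] ((216.1154022216797, 12.576927185058594), (27.456260681152344, 30.5941162109375), 78.69007110595703) xy [512.41224052 523.96446246] [[500.6, 547.5], [532.5, 534.3], [524.8, 500.8], [493.4, 513.1]] 124.
[... 1002 characters left out ...]
4.02918694 334.43849896] ((252.7896728515625, 332.57586669921875), (95.83434295654297, 36.40765380859375), 3.3664605617523193) xy [356.98263986 174.17118787] [[288.5, 173.7], [329.9, 224.1], [439.4, 170.1], [408.9, 117.8]] 151.3966720588608
[393 313  45  29 763] [414.82961992 326.01441678] ((415.0, 327.0), (44.0, 28.0), -0.0) xy [559.9444552   90.12782787] [[526.2, 81.6], [541.4, 124.9], [592.3, 94.9], [579.7, 48.0]] 116.54036909750057
[598 376  42  24 539] [617.82189239 391.5528757 ] ((618.4999389648438, 387.4999694824219), (40.99999237060547, 22.999996185302734), -0.0) xy [1032.19494411 -557.27831766] [[936.1, -484.4], [911.3, -346.3], [1128.3, -576.8], [1202.7, -806.5]] 124.36959886171434
```

View pics/w1.png

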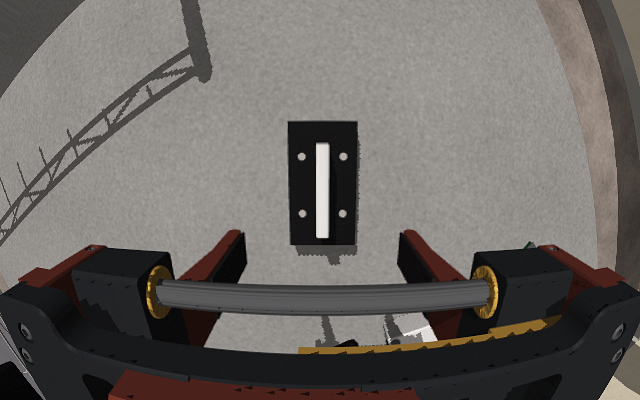

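Request:
servo_tool:
  plan:
    - [0,[0,0,-20],0]
    - [0,[0,0,-50],0]
    - [0,[0,0,-85],0]
    - [0,[0,0,-120],0]
    - [0,[-0.5,-0.5,-150],0]
    - [0,[-0.5,-0.5,-168],0]
    - [0,[-0.5,-0.5,-176],0]
    - [0,[-0.5,-0.5,-176],0]
    - [0,[-0.5,-0.5,-176],0]

```text
t: 2.45
ee_pos: [529.3, 298.9, 61.1]
orientation: [2.662, 1.669, 0.001]
ft_force: [0.3, 0.4, 0.5]
width: 87.6
grasp_force: 0.0
```

Request:
servo_tool:
  plan:
    - [1,[0,0,0],0]
    - [1,[0,0,0],0]
    - [1,[0,0,0],0]
    - [1,[0,0,0],0]
    - [1,[0,0,0],0]
    - [1,[0,0,0],0]
    - [1,[0,0,0],0]
    - [1,[0,0,0],0]
    - [1,[0,0,0],0]
    - [1,[0,0,0],0]

```text
t: 3.28
ee_pos: [529.0, 298.5, 60.6]
orientation: [-2.663, -1.667, 0.0]
ft_force: [-0.6, -0.1, 0.8]
width: 24.5
grasp_force: 0.0
```

Request:
servo_tool:
  plan:
    - [1,[0,0,0],0]
    - [1,[0,0,0],0]
    - [1,[0,0,0],0]
    - [1,[0,0,0],0]
    - [1,[0,0,0],0]
    - [1,[0,0,0],0]

```text
t: 3.78
ee_pos: [529.1, 298.5, 60.6]
orientation: [2.663, 1.667, 0.0]
ft_force: [1.1, 0.3, -1.2]
width: 13.4
grasp_force: 30.0
```

Request:
servo_tool:
  plan:
    - [1,[0,0,5],0]
    - [1,[0,0,15],0]
    - [1,[0,0,30],0]
    - [1,[0,0,50],0]
    - [1,[0,0,75],0]
    - [1,[0,0,95],0]
    - [1,[0,0,100],0]
    - [1,[0,0,100],0]
    - [1,[0,0,100],0]

```text
t: 4.53
ee_pos: [528.6, 298.3, 160.4]
orientation: [-2.663, -1.667, 0.001]
ft_force: [-0.6, -0.1, -5.6]
width: 13.9
grasp_force: 30.0
```

```bash
cat > w2.py <<'E'
from h import *
import sys
t=sys.argv[1]
o=ctrl.get_obs(); im=ctrl.get_image("wrist"); cv2.imwrite(f"pics/w{t}.png",im); np.save(f"w{t}.npy",o,allow_pickle=True)
cv2.imwrite(f"pics/s{t}.png",ctrl.get_image("side"));cv2.imwrite(f"pics/t{t}.png",ctrl.get_image("top"))
Rt=R.from_rotvec(o["orientation"]).as_matrix(); print(o["t"],o["ee_pos"],"toolx",np.degrees(np.arctan2(Rt[1,0],Rt[0,0])),o["ft_force"],o["moment"],o["width"],o["grasp_force"])
E
python3 w2.py 2
```

```text
4.5333 [528.56484432 298.29754371 160.38506579] toolx 64.11232963061907 [-0.56093518 -0.13126731 -5.58600796] [-0.07827528  0.11087109 -0.00538507] 13.921798949496 29.997957050800323
```

View pics/w2.png

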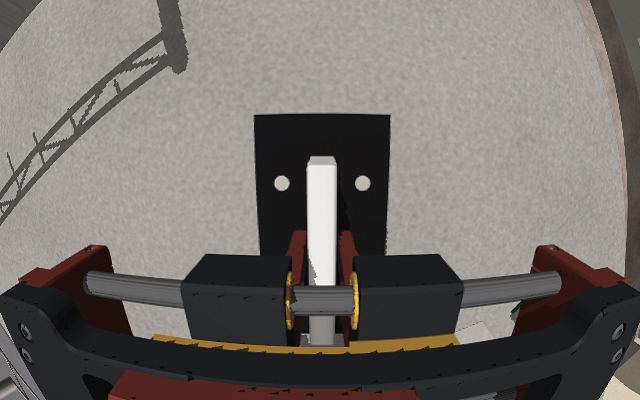

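```bash
cat > c.py <<'E'
from h import *
o=np.load("w2.npy",allow_pickle=True).item(); im=cv2.imread("pics/w2.png")
g=im.max(2); Rt=R.from_rotvec(o["orientation"]).as_matrix()
loc=lambda xy:(xy-o["ee_pos"][:2])@Rt[:2,:2]
b=(g<50).astype(np.uint8)
for u in (262,290,350,380): print("plate far edge row",u,[v for v in range(100,135) if b[v,u]][:1])
for v in (120,150,180): 
    xs=np.where(b[v,240:400])[0]+240; print(v,xs.min(),xs.max())
gg=im.min(2)
print("bar col322",[ (v,int(gg[v,322])) for v in range(150,172)])
for v in (160,175,200,220): xs=np.where(gg[v,295:350]>140)[0]+295; print(v,xs.min(),xs.max())
zo=o["ee_pos"][2]+5-65
print("plate corners local",loc(onz("wrist",[[254,115],[390,115],[259,200],[386,200]],zo+28,o)))
print("bar end local top",loc(onz("wrist",[[307,165],[336,165],[307,200],[336,200]],zo+72,o)), "bottom edge",loc(onz("wrist",[[310,157],[335,157]],zo+58,o)))
print("studs",loc(onz("wrist",[[281.5,183.5],[362.5,183.5]],zo+28,o)))
o=np.load("w1.npy",allow_pickle=True).item()
print("stud world before",onz("wrist",[[301.5,156.5],[343.5,156.5],[302.5,213.5],[343,213.5]],28,o), onz("wrist",[[288,121.5],[357.5,121.5],[354,245],[291,245]],28,o))
E
python3 c.py
```

```text
plate far edge row 262 [115]
plate far edge row 290 [114]
plate far edge row 350 [114]
plate far edge row 380 [115]
120 254 389
150 255 389
180 256 387
bar col322 [(150, 21), (151, 23), (152, 24), (153, 22), (154, 19), (155, 40), (156, 131), (157, 171), (158, 168), (159, 167), (160, 167), (161, 165), (162, 166), (163, 167), (164, 178), (165, 214), (166, 231), (167, 231), (168, 231), (169, 231), (170, 232), (171, 231)]
160 310 334
175 307 336
200 307 335
220 307 335
plate corners local [[ 73.17230681 -40.08013692]
 [ 73.12258108  39.14731493]
 [ 22.17694868 -38.68141922]
 [ 22.10864908  38.30027228]]
bar end local top [[48.59606683 -7.17428264]
 [48.5841631   5.62922683]
 [32.69364865 -7.34007005]
 [32.68158864  5.76433956]] bottom edge [[50.78364217 -6.3506205 ]
 [50.77637018  5.77175027]]
studs [[ 32.22029028 -24.55283634]
 [ 32.17940986  23.54808861]]
stud world before [[521.37365797 337.77220181]
 [565.00694035 316.7185828 ]
 [491.93666575 276.162517  ]
 [535.66897181 255.03862648]] [[525.38969803 381.01504242]
 [596.9001565  346.54446291]
 [531.05274818 212.01258016]
 [460.65393123 246.03649622]]
```

Request:
servo_tool:
  plan:
    - [1,[0,-8,15],1]
    - [1,[0,-25,40],3]
    - [1,[0,-50,70],5]
    - [1,[2,-85,100],7]
    - [1,[4,-122,120],9]
    - [1,[6,-160,129],11]
    - [1,[8,-198,129],13]
    - [1,[10,-236,129],15]
    - [1,[12,-274,129],17]
    - [1,[14,-312,129],19]

```text
t: 5.52
ee_pos: [542.3, -15.2, 288.6]
orientation: [-2.348, -2.085, 0.002]
ft_force: [0.6, 1.1, -4.4]
width: 14.2
grasp_force: 30.0
```

Request:
servo_tool:
  plan:
    - [1,[2,-36,0],0]
    - [1,[4,-72,0],0]
    - [1,[5,-105,0],0]
    - [1,[6,-135,0],0]
    - [1,[7,-158,0],0]
    - [1,[7,-172,0],0]
    - [1,[7,-178,0],0]
    - [1,[7,-178,0],0]
    - [1,[7,-178,0],0]
    - [1,[7,-178,0],0]

```text
t: 6.35
ee_pos: [550.0, -190.1, 289.4]
orientation: [-2.349, -2.085, 0.0]
ft_force: [-0.4, 0.6, -3.8]
width: 13.2
grasp_force: 30.0
```

```bash
python3 w2.py 3
```

```text
6.35 [ 549.96930649 -190.13506315  289.41600439] toolx 83.17552681408083 [-0.42986579  0.57199761 -3.7721586 ] [-0.0284429   0.00730585  0.01393792] 13.214288265478423 29.99798208475113
```

View pics/w3.png

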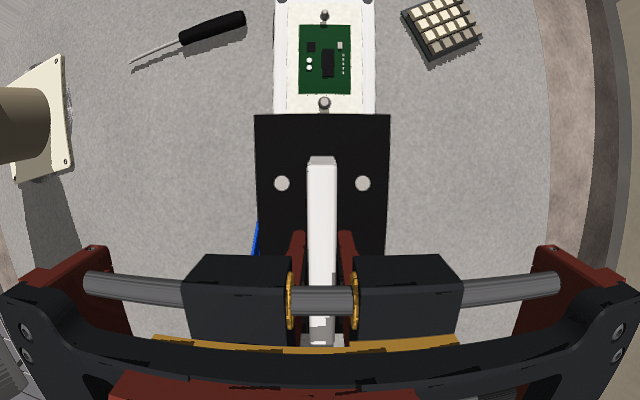

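```bash
cat > d.py <<'E'
from h import *
o=np.load("w3.npy",allow_pickle=True).item(); im=cv2.imread("pics/w3.png")
cv2.imwrite("pics/z3.png",np.hstack([cv2.resize(im[y:y+36,304:344],None,fx=10,fy=10,interpolation=0) for y in(0,84)]))
Rt=R.from_rotvec(o["orientation"]).as_matrix(); loc=lambda xy:(xy-o["ee_pos"][:2])@Rt[:2,:2]
hsv=cv2.cvtColor(im,cv2.COLOR_BGR2HSV); mg=cv2.inRange(hsv[:110,280:370],(45,80,30),(85,255,255)); mg=cv2.morphologyEx(mg,cv2.MORPH_CLOSE,np.ones((15,15)))
cs=max(cv2.findContours(mg,0,2)[0],key=cv2.contourArea)+[280,0]
P=onz("wrist",cs.reshape(-1,2),67.5,o); r=cv2.minAreaRect(P.astype(np.float32)); print(r)
for p in [r[0]]: print("board",p,loc(np.array(p)))
print("pins",onz("wrist",[[324.5,12.5],[324,101.5]],83.5,o))
E
python3 d.py
```

```text
((569.3320922851562, -41.64371871948242), (86.41790771484375, 61.33275604248047), 82.8872299194336)
board (569.3320922851562, -41.64371871948242) [149.74007436   1.58072059]
pins [[576.06645486  11.15856017]
 [562.52321168 -95.98037188]]
```

View pics/z3.png

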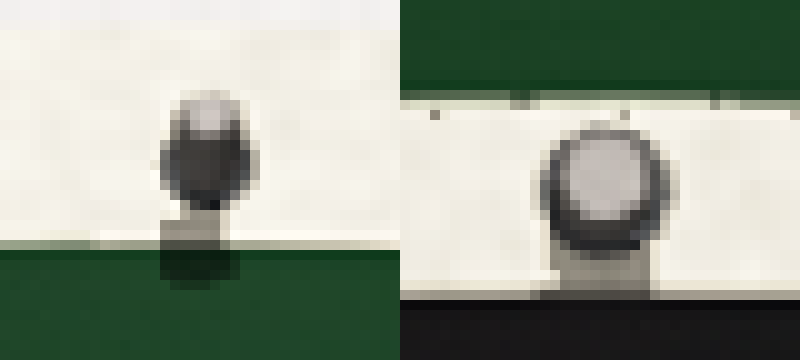

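Run:
```python
from h import *
o=np.load("w3.npy",allow_pickle=True).item()
Rt=R.from_rotvec(o["orientation"]).as_matrix()
p=onz("wrist",[[324,10.7],[324,101.2]],83.5,o); d=p[0]-p[1]; a=np.degrees(np.arctan2(d[1],d[0])); m=p.mean(0)
print(p,m,np.linalg.norm(d),a)
for c in [m,np.array([569.33,-41.64]),p[1]+55*d/np.linalg.norm(d)]:
    t=np.radians(83.0); Rn=np.array([[np.cos(t),np.sin(t)],[np.sin(t),-np.cos(t)]])
    print("tcp target",c-Rn@[-1.5,-.6])
```

```text
[[575.78243139  13.58053522]
 [562.56445088 -95.63757616]] [569.17344114 -41.02852047] 110.01504833961332 83.09941224893902
tcp target [569.95177284 -39.61282285]
tcp target [570.10833171 -40.22430238]
tcp target [569.95086884 -39.62029252]
```

Request:
servo_tool:
  plan:
    - [1,[2,15,-10],0]
    - [1,[6,42,-35],0]
    - [1,[11,78,-65],0]
    - [1,[16,115,-95],0]
    - [1,[19,140,-118],0]
    - [1,[20,149,-131],0]
    - [1,[20,151,-135],0]
    - [1,[20,151,-135],0]
    - [1,[20,151,-135],0]
    - [1,[20,151,-135],0]

```text
t: 7.33
ee_pos: [571.0, -41.3, 156.1]
orientation: [2.35, 2.082, 0.002]
ft_force: [-0.1, 0.1, -3.6]
width: 13.7
grasp_force: 30.0
```

Request:
servo_tool:
  plan:
    - [1,[0,0,-3],0]
    - [1,[0,0,-6],0]
    - [1,[0,0,-9],0]
    - [1,[0,0,-11],0]
    - [1,[0,0,-13],0]
    - [1,[0,0,-13],0]
    - [1,[0,0,-13],0]
    - [1,[0,0,-13],0]

```text
t: 8.0
ee_pos: [570.1, -40.5, 141.7]
orientation: [-2.351, -2.084, 0.0]
ft_force: [0.1, -0.6, -4.8]
width: 13.7
grasp_force: 30.0
```

Request:
servo_tool:
  plan:
    - [1,[0,0.3,-1.5],0]
    - [1,[0,0.3,-3],0]
    - [1,[0,0.3,-4.5],0]
    - [1,[0,0.3,-6],0]
    - [1,[0,0.3,-6],0]
    - [1,[0,0.3,-6],0]

```text
t: 8.5
ee_pos: [570.0, -40.1, 135.5]
orientation: [-2.351, -2.084, 0.0]
ft_force: [0.5, 0.3, -3.7]
width: 13.9
grasp_force: 30.0
```

Request:
servo_tool:
  plan:
    - [1,[0,0,-1.5],0]
    - [1,[0,0,-3],0]
    - [1,[0,0,-4.5],0]
    - [1,[0,0,-5.5],0]
    - [1,[0,0,-5.5],0]
    - [1,[0,0,-5.5],0]

```text
t: 9.0
ee_pos: [570.0, -40.2, 130.1]
orientation: [-2.351, -2.084, 0.0]
ft_force: [0.4, 0.9, -4.5]
width: 13.8
grasp_force: 30.0
```

```bash
python3 w2.py 4
python3 - <<'E'
import cv2
im=cv2.imread("pics/s4.png"); cv2.imwrite("pics/s4z.png",cv2.resize(im[80:280,260:420],None,fx=3,fy=3,interpolation=2))
E
```

```text
9.0 [569.99088063 -40.16405243 130.05987152] toolx 83.10966881893212 [ 0.35682651  0.91436765 -4.48877806] [-0.08398941  0.07502277 -0.03293164] 13.771572156237346 29.99880462884903
```

View pics/s4z.png

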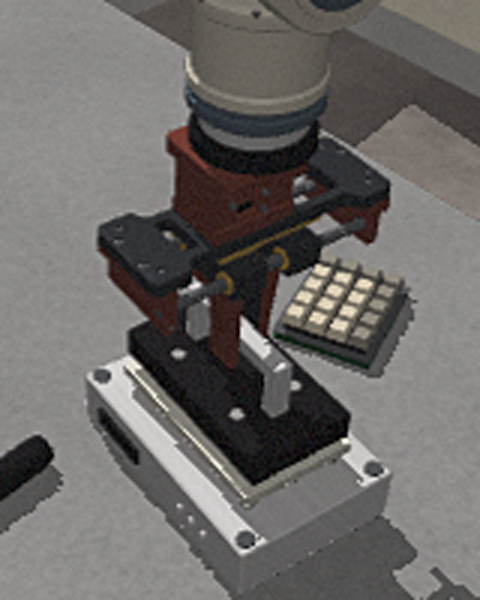

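The cover sits low over the board, level and with both pins out of sight inside it. I'll press down slowly now.

Request:
servo_tool:
  plan:
    - [1,[0,0,-0.5],0]
    - [1,[0,0,-1],0]
    - [1,[0,0,-1.5],0]
    - [1,[0,0,-2],0]
    - [1,[0,0,-2.5],0]
    - [1,[0,0,-3],0]
    - [1,[0,0,-3],0]
    - [1,[0,0,-3],0]

```text
t: 9.82
ee_pos: [570.3, -40.0, 127.7]
orientation: [2.351, 2.084, 0.001]
ft_force: [-2.1, 2.7, 5.2]
width: 13.6
grasp_force: 30.0
```

Request:
servo_tool:
  plan:
    - [1,[0,0,-0.5],0]
    - [1,[0,0,-1],0]
    - [1,[0,0,-1.5],0]
    - [1,[0,0,-2],0]
    - [1,[0,0,-2.5],0]
    - [1,[0,0,-3],0]
    - [1,[0,0,-3],0]
    - [1,[0,0,-3],0]

```text
t: 10.48
ee_pos: [570.3, -40.0, 124.9]
orientation: [2.351, 2.084, 0.001]
ft_force: [-2.3, 3.0, 8.0]
width: 13.7
grasp_force: 30.0
```

Request:
servo_tool:
  plan:
    - [1,[0,0,-0.4],0]
    - [1,[0,0,-0.8],0]
    - [1,[0,0,-1.2],0]
    - [1,[0,0,-1.6],0]
    - [1,[0,0,-2],0]
    - [1,[0,0,-2],0]
    - [1,[0,0,-2],0]

```text
t: 11.07
ee_pos: [570.3, -40.0, 123.1]
orientation: [2.351, 2.084, 0.001]
ft_force: [-3.9, 3.2, 10.9]
width: 13.8
grasp_force: 30.0
```

Request:
servo_tool:
  plan:
    - [1,[0,0,-0.3],0]
    - [1,[0,0,-0.6],0]
    - [1,[0,0,-0.6],0]
    - [1,[0,0,-0.6],0]

```text
t: 11.4
ee_pos: [570.3, -40.0, 123.0]
orientation: [2.351, 2.084, 0.001]
ft_force: [-5.1, 3.2, 13.9]
width: 13.9
grasp_force: 30.0
```

Request:
servo_tool:
  plan:
    - [1,[0.3,-0.2,-0.3],0]
    - [1,[0.5,-0.3,-0.6],0]
    - [1,[0.5,-0.3,-1],0]
    - [1,[0.5,-0.3,-1],0]
    - [1,[0.5,-0.3,-1],0]
    - [1,[0.5,-0.3,-1],0]

```text
t: 11.9
ee_pos: [570.4, -40.0, 122.9]
orientation: [-2.351, -2.084, -0.001]
ft_force: [-10.6, 4.2, 24.5]
width: 13.3
grasp_force: 30.0
```

```bash
python3 w2.py 5
python3 - <<'E'
import cv2
im=cv2.imread("pics/s5.png"); cv2.imwrite("pics/s5z.png",cv2.resize(im[150:290,270:410],None,fx=4,fy=4,interpolation=2))
E
```

```text
11.9 [570.44093684 -40.00802077 122.93454647] toolx 83.10731720871857 [-10.59716465   4.24845184  24.47028746] [ 0.62580614  1.91296952 -0.01995049] 13.30951706564733 30.00444531440735
```

View pics/s5z.png

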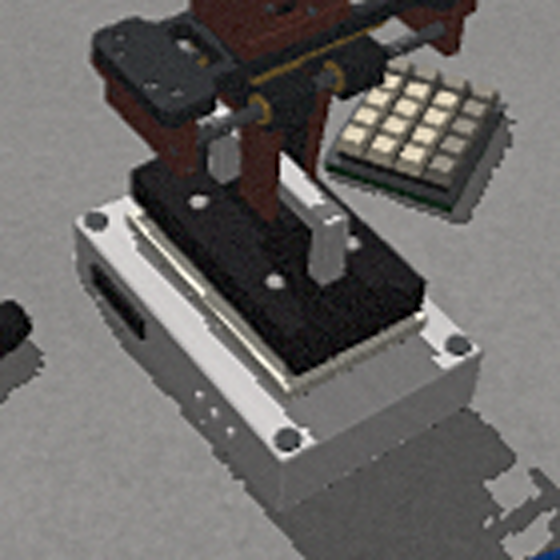

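Request:
servo_tool:
  plan:
    - [1,[-0.4,0,0.1],0]
    - [1,[-0.8,0,0.2],0]
    - [1,[-0.8,0,0.2],0]
    - [1,[-0.8,0,0.2],0]
    - [1,[-0.8,0,0.2],0]
    - [1,[-0.8,0,0.2],0]

```text
t: 12.55
ee_pos: [570.3, -40.0, 122.9]
orientation: [2.351, 2.083, 0.002]
ft_force: [-7.0, 5.0, 21.6]
width: 13.8
grasp_force: 30.0
```

Steady on the hard stop at about 22 N plus the cover's weight.

```bash
python3 -c "
from workcell import ctrl
print(ctrl.close_job())"
```

```text
the job is handed in; nothing more can be done
None
```

The job is handed in: the cover dropped over both pins without any sliding needed, and the arm is still holding it fully down on the hard stop with about 22 N; the keypad, bin and screwdriver were not touched.

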